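# Switch off the microscope light source and pop its lamp hatch

### The job

The lamp in the microscope's light source is to be changed. First switch the light source off by pushing the toggle lever on its top all the way over, away from the robot; then press the large lamp hatch once, near its free edge, so that its push-push latch lets go and it pops up, and leave it standing open by itself. Keep the small fuse hatch shut and leave everything else on the bench where it is; nothing is to be picked up.

Things in the scene. Friction and masses are not known exactly. Their poses are not given: they have to be found in the camera images.
- light_source: the microscope's light source: off-white box 200 x 260 x 100 mm (x, y, z), fixed to the bench, turned up to 0.4 rad either way. Origin: centre of its underside; +x points away from the robot, +y left, z up. On its flat top deck (100 mm above the bench): the lamp hatch (left part), a toggle lever (right, near edge), the small fuse hatch (right, far edge)
- lamp_hatch (a joint): hinge angle of the lamp hatch (rad): 0 = shut; negative = pressed in, to the stop at about -0.10 (6 mm down at the press point); about 0.95 = open. Push-push latch: press with about 4 N nearly to the stop; as the finger goes back up the hatch springs up after it, open within a second. Pressed fully down a second time it latches shut for good
- lamp_hatch_press (a point): point to press: on top of the lamp hatch, mid-width, 20 mm from its free edge; moves with it, z axis = outward normal. The hatch is a grey flap 80 mm (unit's x) by 100 mm (y), 6 mm thick, hinged on its far (+x) side, free edge towards the robot. Shut, this point is at x = -0.04, y = 0.05, z = 0.103 of the light source, 3 mm above the deck
- lamp_hatch_hinge (a point): middle of the lamp hatch's hinge line, 60 mm beyond the press point and 100 mm above the bench
- toggle (a joint): the power toggle (rad): 0 = on, leaning to the robot (it starts between 0 and 0.2); 1.0 = fully over, leaning away from the robot = off. It stays where it is left; friction about 1.5 N at the tip.
- toggle_tip (a point): centre of the 16 mm ball at the end of the toggle, a steel rod 36 mm long, 8 mm thick, pivoted 8 mm above the deck at x = -0.04, y = -0.085 of the light source. It swings in the light source's x-z plane: ball 17 mm on the robot's side of the pivot at 0, 17 mm beyond it at 1.0, 140 mm above the bench at both. A block 44 x 34 x 8 mm lies under the pivot
- fuse_hatch (a joint): hinge of the fuse hatch (rad): 0 = shut; it has the same kind of latch and must stay shut and unpressed
- fuse_hatch_mid (a point): middle of the top of the small fuse hatch, a grey flap 40 x 40 mm at x = 0.055, y = -0.085 of the light source
- camera_supply: a grey box 140 x 160 x 70 mm with a dial (12 mm higher) on top, fixed to the bench beside the light source (on either side); not to be used. Origin at the centre of its underside
- dish: small round glass dish with a lid, 52 mm across, 14 mm high, standing on top of the light source behind the lamp hatch's hinge; loose; leave alone. Origin at the centre of its underside
- dish_stack: stack of three lidded glass dishes, 94 mm across, 45 mm high, on the bench to the left, far from the robot; loose; leave alone. Origin at the centre of its underside
- specimen_jar: small lidded jar, 44 mm across, 60 mm high, on the bench near the robot, between the two units; loose; leave alone. Origin at the centre of its underside
- beaker: glass beaker, 70 mm across, 90 mm high, on the bench to the left; loose; leave alone. Origin at the centre of its underside
- lamp_box: cardboard box of the spare lamp, 60 x 45 x 45 mm, on the bench to the right; loose; leave alone. Origin at the centre of its underside
- screwdriver: screwdriver, 180 mm long, lying on the bench to the right; loose; leave alone. Origin at about its middle, on the underside
- wash_bottle: white plastic bottle, 60 mm across, 150 mm high, on the bench to the left, near the robot; loose; leave alone. Origin at the centre of its underside

How it is judged:
By the outcome, as a careful person would: the job done as asked, in the order asked, and still so for the second after the job is handed in, with the robot touching nothing.
It also fails if it takes over 38 s, if anything falls off the work surface, if the arm or the gripper's body presses on something with over 40 N, if the wrist force passes 120 N, or if a joint passes its speed limit or range.

### The arm

A 7-joint arm with a two-finger parallel gripper is mounted at the origin on the work surface. World frame = base frame: x ahead of the robot, y to its left, z up, the work surface at z = 0. Lengths are in m, angles in rad, forces in N, time in s.
With the tool pointing down it reaches from about 0.425 to 0.875 m from the base axis. Payload 4.7 kg.
Tool frame: the origin (TCP) lies on the centre line of the jaws, within the pads' length; the fingertips stand 25 mm ahead of it and the grasp point (between the pads) lies 6 mm ahead of it; z points along the fingers, y is the line along which they close (so a half turn about z gives the same grasp; the last joint's range is limited). The gripper opens to 87 mm and grips with 3 to 60 N. Pads are 19 mm wide; open, the fingers measure 117 mm over their backs; the gripper's body (75 mm by 190 mm) begins 51 mm behind the grasp point.
Start: joints at [1.156, 0.321, -0.07, 1.45, 0.023, 1.371, -0.057], TCP at [0.27, -0.591, 0.248] pointing down, gripper open.
Joint ranges: [-2.86, 2.86], [-0.3, 2.09], [-1.38, 1.24], [0.06, 2.45], [-1.56, 4.7], [0.09, 2.05], [-2.69, 2.69]. Speed limits (rad/s): [2.57, 2.57, 3.14, 3.14, 3.14, 3.14, 3.14].

### API

Orientations are given as [roll, pitch, yaw] about the fixed x, y, z axes, in that order (R = Rz(yaw) Ry(pitch) Rx(roll)).
In Python, from station import sensors, optics, job_done, finder gives the robot as it stands. The module is installed in compiled form; this text tells all that it offers.
- The arm moves only by the shell command python3 -m inch 'ROWS'. ROWS is text: rows parted by semicolons, each of 7 numbers parted by spaces: the turn, a rotation vector about the tool's x, y, z in degrees, then the shift along the tool's x, y, z in cm, then the closure, from 0 (fully open) to 1 (shut). In form: rx ry rz tx ty tz hand; .... A call has 1 to 8 rows; each row shifts and turns the commanded pose from where the row before left it, along the tool's axes as they then stand; what a row does not reach is not made up. A row lasts 1/10 s, in which the tool goes at most 50 mm and 8.59 degrees, less where a joint would pass 70% of its speed; a pose out of reach is approached as far as the arm can. A call is refused whole if a number of a shift passes 5 or a number of a turn 8.59, either way. A call with a gripper value outside its range is refused whole. The fingers move at their own pace and stop on an object; the grip force is fixed at half the most. Time passes only in rows, so rows that do not move let the fingers close. It gives the time, the measured TCP pose, the force and the opening at its end, in the units of the state.
- sensors.observe(): the state, without advancing time (a new reading comes with each control period).
- optics.grab_frame(name): name is "scene" or "top"; returns the picture (384x512x3 uint8, blue, green, red); there is no depth.
- optics.camera_model(name): a dict with "mtx" (3x3 intrinsics, pixels), "dist_coeffs" ([k1, k2, p1, p2, k3] as OpenCV has them; the pictures are not rectified), "view" (4x4, takes a point from world to camera coordinates). Camera axes: x right, y down, z forward; pixel columns grow to the right and rows downward; lengths in m; the calibration is good to about 2 mm. A picture is of the moment at which its call begins. camera_model takes no time and is no camera call.
- job_done(): hands the job in, once; it reports no verdict.
Trained networks look in the newest picture that a camera, given by its name, has taken for a name from the list of things; names that differ only in an ending like _2 or _b are one class to them, and where a whole thing is asked for, a point or a joint stands for the part that bears it (a point fixed in the world has none). Each returns a list of dicts, best first, with "score" (0 to 1); they miss things now and then, are a little off and sometimes report something else, mostly with a low value. They report only what shows in the picture. A call takes as long as a camera call.
- finder.silhouettes(camera, target): "pixels" (384x512 bool, what is visible of it) and "point" ([column, row] in pixels, amid what is visible of it).
- finder.pinpoint(camera, target): "point" ([column, row] in pixels: a listed point, or the origin of a listed thing).
The state is a dict: "time_s": time; "joint_pos": joint angles; "joint_vel": joint speeds; "joint_torque": joint torques, N m; "tool_pos": TCP position; "tcp_rot": TCP orientation; "wrist_force": force on the tool from outside, world axes, zero at the start; "ft_torque": the same for the moment, N m; "gripper_width": finger opening in m.
Only numpy, scipy, OpenCV 4.12 (cv2) and the standard library are available. Lean on these libraries where they do the work, as an engineer would, in place of code of your own. Each camera call takes 0.05 s, during which the arm holds its last target. There are 200 camera calls.

## Working session

There is one attempt and no reset: what is moved stays moved. The work goes in short steps, Python scripts to look and compute and a shell command to move; the robot and the scene stay as the last step left them, time stands still between calls to the robot, and variables do not carry over. Pictures are saved under pics/ and viewed, on a budget of 10 in all, crops included, one or two more only if the job needs it, and the job is handed in when it is done.

```bash
mkdir -p pics
cat > h.py <<'E'
import numpy as np, cv2
from station import sensors, optics, finder
def ray(cam,p):
    m=optics.camera_model(cam);V=np.array(m["view"])
    u=cv2.undistortPoints(np.array([[p]],float),np.array(m["mtx"]),np.array(m["dist_coeffs"]))[0,0]
    R,t=V[:3,:3],V[:3,3]
    return -R.T@t, R.T@np.array([u[0],u[1],1.])
def at_z(cam,p,z):
    o,d=ray(cam,p); return o+d*(z-o[2])/d[2]
def proj(cam,P):
    m=optics.camera_model(cam);V=np.array(m["view"])
    return cv2.projectPoints(np.array(P,float).reshape(-1,1,3),cv2.Rodrigues(V[:3,:3])[0],V[:3,3],np.array(m["mtx"]),np.array(m["dist_coeffs"]))[0].reshape(-1,2)
E
python3 - <<'E'
from h import *
ims=[optics.grab_frame(c) for c in("scene","top")]
for c,i in zip(("scene","top"),ims): cv2.imwrite(f"pics/{c}0.png",i); print(c,np.round(ray(c,(256,192)),3).tolist())
Z=dict(light_source=0,lamp_hatch_press=.103,lamp_hatch_hinge=.1,toggle_tip=.14,fuse_hatch_mid=.103,dish=.1)
for n,z in Z.items():
    for c in("scene","top"):
        for r in finder.pinpoint(c,n)[:2]: print(n,c,round(r["score"],2),np.round(r["point"]),np.round(at_z(c,r["point"],z),3))
s=sensors.observe();print(s)
E
```

```text
scene [[1.132, -0.239, 0.974], [-0.571, 0.224, -0.79]]
top [[0.258, 0.008, 1.609], [0.177, -0.005, -0.984]]
light_source scene 0.75 [314. 210.] [0.563 0.193 0.   ]
light_source top 0.65 [199. 189.] [0.554 0.189 0.   ]
lamp_hatch_press scene 0.77 [328. 179.] [0.531 0.238 0.103]
lamp_hatch_press scene 0.45 [248. 194.] [ 0.5   -0.016  0.103]
lamp_hatch_press top 0.9 [178. 194.] [0.521 0.244 0.103]
lamp_hatch_hinge scene 0.91 [334. 187.] [0.565 0.244 0.1  ]
lamp_hatch_hinge top 0.94 [182. 179.] [0.569 0.233 0.1  ]
toggle_tip scene 0.36 [289. 177.] [0.51 0.11 0.14]
fuse_hatch_mid scene 0.67 [347. 152.] [0.448 0.354 0.103]
fuse_hatch_mid top 0.65 [315. 190.] [ 0.537 -0.182  0.103]
fuse_hatch_mid top 0.46 [223. 164.] [0.617 0.104 0.103]
dish scene 0.77 [346. 201.] [0.623 0.252 0.1  ]
dish scene 0.73 [126. 289.] [ 0.683 -0.411  0.1  ]
dish top 0.56 [175. 157.] [0.639 0.256 0.1  ]
dish top 0.48 [254. 230.] [0.409 0.008 0.1  ]
{'time_s': 0.7, 'joint_pos': array([ 1.15609301,  0.32094839, -0.0701069 ,  1.45051097,  0.02261852,
        1.37082358, -0.0569304 ]), 'joint_vel': array([ 0.00096339,  0.00225897,  0.00014364, -0.00086571, -0.00082685,
       -0.00100884, -0.00120842]), 'joint_torque': array([-1.01606740e-03, -4.90948606e+01, -4.03430052e-01, -3.12708342e+01,
       -6.37192489e-02,  3.33756523e-02,  2.67396388e-05]), 'tool_pos': array([ 0.27023682, -0.59116724,  0.24761462]), 'tcp_rot': array([3.14149419e+00, 6.25499925e-05, 4.28802400e-01]), 'wrist_force': array([ 0.01575602, -0.43937568,  0.8360392 ]), 'ft_torque': array([-0.03697411, -0.04346111,  0.00331784]), 'gripper_width': 0.08694253880601131}
```

Run:
```python
from h import *
a=cv2.imread("pics/scene0.png");b=cv2.imread("pics/top0.png")
cv2.imwrite("pics/v1.png",cv2.resize(b[120:270,120:320],None,fx=4,fy=4,interpolation=cv2.INTER_CUBIC))
cv2.imwrite("pics/v2.png",cv2.resize(a[110:310,200:460],None,fx=3,fy=3,interpolation=cv2.INTER_CUBIC))
```

```text
(no output)
```

View pics/v1.png

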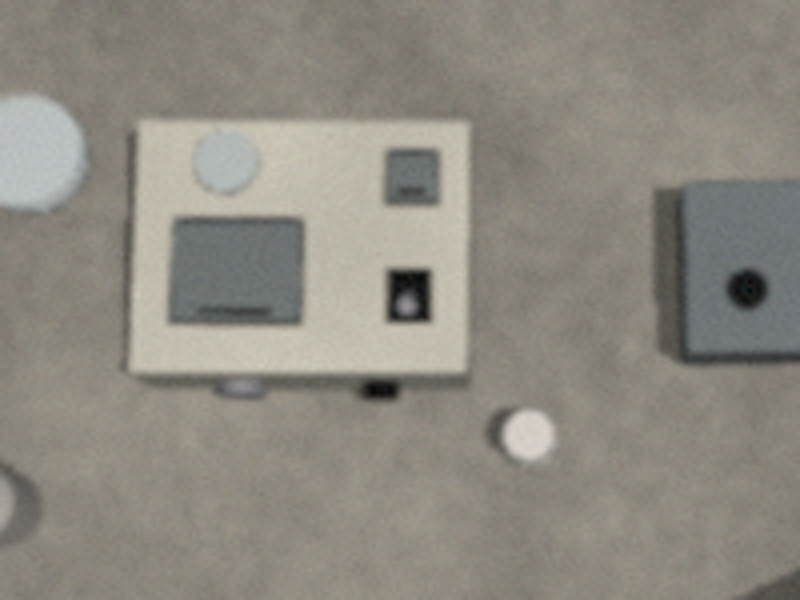

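View pics/v2.png

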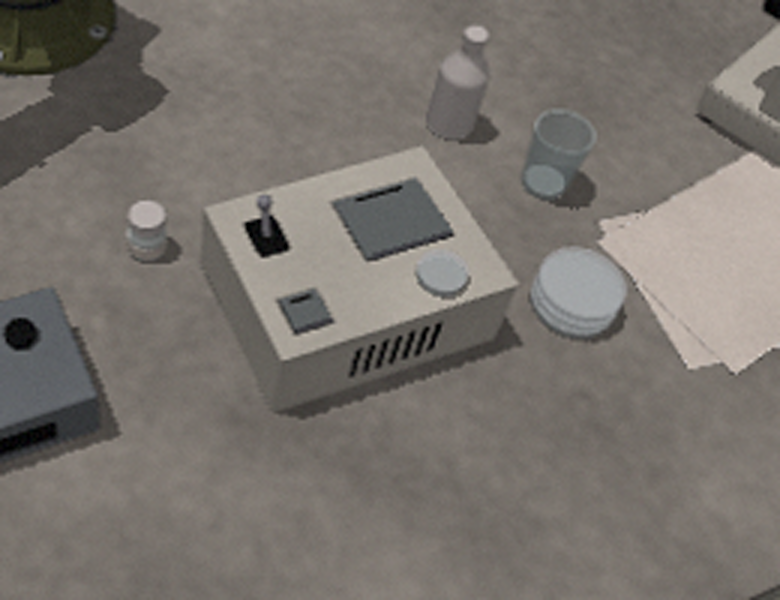

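The top view shows the box square to the robot with the lever at about (222,195) px. The scene view shows the ball at about (288,177) and the jar near the robot. Next I fit the box pose to the corners.

```bash
cat > fit.py <<'E'
from h import *
from scipy.optimize import least_squares
T={(.1,.13,.1):(135,120),(.1,-.13,.1):(470,120),(-.1,-.13,.1):(468,373),(-.1,.13,.1):(130,373),(-.06,.1,.103):(170,323),(-.06,0,.103):(302,323)}
S={(-.1,-.13,.1):(205,210),(-.1,.13,.1):(423,149),(.1,.13,.1):(518,287),(.1,-.13,.1):(283,360)}
def W(p,L):
    c,s=np.cos(p[2]),np.sin(p[2]);L=np.atleast_2d(L);return np.c_[p[0]+c*L[:,0]-s*L[:,1],p[1]+s*L[:,0]+c*L[:,1],L[:,2]]
tp=np.array(list(T.values()))/4+[120,120]; sp=np.array(list(S.values()))/3+[200,110]
def res(p,w=(1,1)): return np.r_[w[0]*(proj("top",W(p,list(T)))-tp).ravel(),w[1]*(proj("scene",W(p,list(S)))-sp).ravel()]
if __name__=="__main__":
    for w in((1,1),(1,0),(0,1)):
        r=least_squares(res,[.56,.19,0],args=(w,)); print(w,np.round(r.x,4),np.round(res(r.x),1).tolist())
    p=least_squares(res,[.56,.19,0]).x
    for n,L in dict(press=(-.04,.05,.103),ball0=(-.057,-.085,.14),ball1=(-.023,-.085,.14),fuse=(.055,-.085,.103)).items(): print(n,W(p,L).round(4))
    for c,q in(("top",(407/4+120,300/4+120)),("scene",(264/3+200,201/3+110))): print(c,at_z(c,q,.141))
E
python3 fit.py
```

```text
(1, 1) [0.5627 0.191  0.0099] [0.5, -0.4, -0.5, -0.4, -0.3, -0.9, -0.4, -0.6, -0.4, -1.1, -0.8, -1.2, -1.2, -1.1, -0.9, -1.6, -0.4, -1.5, -0.8, 0.0]
(1, 0) [0.5604 0.19   0.0127] [0.7, 0.5, -0.3, 0.2, 0.1, -0.2, -0.0, 0.3, -0.0, -0.3, -0.5, -0.5, -1.8, -1.5, -1.6, -2.0, -1.0, -2.1, -1.3, -0.4]
(0, 1) [0.5668 0.1918 0.0014] [0.6, -2.0, -0.5, -1.3, -0.8, -1.8, -0.9, -2.3, -0.7, -2.7, -1.2, -2.5, -0.4, -0.6, 0.3, -0.6, 0.5, -0.2, -0.4, 0.9]
press [[0.5222 0.2406 0.103 ]]
ball0 [[0.5065 0.1055 0.14  ]]
ball1 [[0.5405 0.1058 0.14  ]]
fuse [[0.6185 0.1066 0.103 ]]
top [0.51106789 0.10464419 0.141     ]
scene [0.50952751 0.10779821 0.141     ]
```

```bash
python3 -m inch '0 0 8 0 0 0 1;0 0 8 0 0 0 1;0 0 8 0 0 0 1;0 0 0 1.9 -3.3 0 1;0 0 0 1.9 -3.3 0 1;0 0 0 1.9 -3.3 0 1;0 0 0 1.9 -3.3 0 1;0 0 0 1.9 -3.3 0 1' && python3 -m inch '0 0 0 1.9 -3.3 0 1;0 0 0 1.9 -3.3 0 1;0 0 0 1.9 -3.3 0 1;0 0 0 1.9 -3.3 0 1;0 0 0 1.9 -3.3 0 1;0 0 0 1.9 -3.3 0 1;0 0 0 0 0 0 1;0 0 0 0 0 0 1'
```

```text
time_s: 1.5
tool_pos: [0.3642, -0.4238, 0.2478]
tcp_rot: [3.141, -0.0, 0.01]
wrist_force: [0.7, -0.5, -0.1]
gripper_width: 0.0309
time_s: 2.3
tool_pos: [0.476, -0.2254, 0.2477]
tcp_rot: [3.141, -0.0, 0.012]
wrist_force: [-0.1, -1.6, -0.2]
gripper_width: 0.0005
```

```bash
python3 -m inch '0 0 0 0 -4 0 1;0 0 0 0 -4 0 1;0 0 0 0 -4 0 1;0 0 0 0 -4 0 1;0 0 0 -0.2 -4 0 1;0 0 0 -0.3 -4 0 1;0 0 0 -0.3 -4 0 1;0 0 0 -0.3 -4 0 1' && python3 -m inch '0 0 0 -0.5 -1 0 1;0 0 0 0 0 3 1;0 0 0 0 0 3 1;0 0 0 0 0 2 1;0 0 0 0 0 1 1;0 0 0 0 0 0 1;0 0 0 0 0 0 1'
```

```text
time_s: 3.1
tool_pos: [0.4615, 0.0933, 0.2478]
tcp_rot: [3.141, -0.001, 0.006]
wrist_force: [0.4, 1.3, -0.1]
gripper_width: 0.0005
time_s: 3.8
tool_pos: [0.4571, 0.1031, 0.1584]
tcp_rot: [3.142, -0.001, 0.009]
wrist_force: [-0.1, 0.7, 1.0]
gripper_width: 0.0004
```

```bash
python3 -m inch '0 0 0 0 -0.2 0.6 1;0 0 0 0 0 0 1'
python3 - <<'E'
from h import *
cv2.imwrite("pics/v3.png",cv2.resize(optics.grab_frame("scene")[110:250,240:390],None,fx=4,fy=4,interpolation=cv2.INTER_CUBIC))
E
```

```text
time_s: 4.0
tool_pos: [0.4565, 0.1059, 0.1517]
tcp_rot: [3.142, -0.001, 0.01]
wrist_force: [-1.0, -1.0, -0.1]
gripper_width: 0.0005
```

View pics/v3.png

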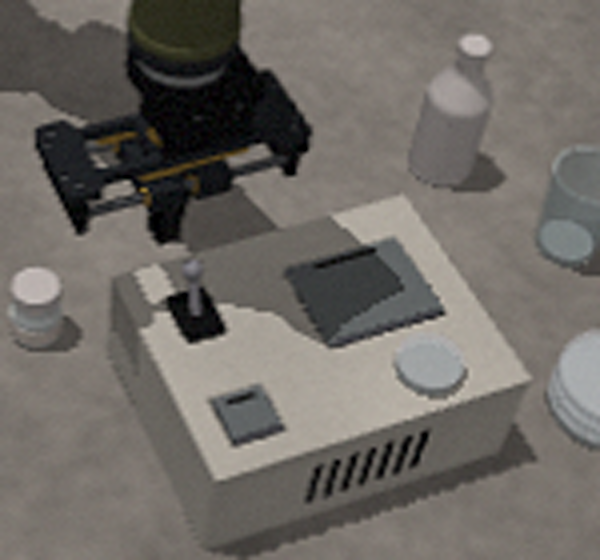

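The fingers (about (168,225) in the crop) are behind the ball (192,268) and in line with it. Pushing now.

```bash
python3 -m inch '0 0 0 1.5 0 0 1;0 0 0 1.5 0 0 1;0 0 0 1 0 0 1;0 0 0 1 0 0 1;0 0 0 0.7 0 0 1;0 0 0 0.5 0 0 1;0 0 0 0 0 0 1;0 0 0 0 0 0 1'; python3 -m inch '0 0 0 0.3 0 0 1;0 0 0 0.2 0 0 1;0 0 0 0 0 0 1'
```

```text
time_s: 4.85
tool_pos: [0.5184, 0.1063, 0.1514]
tcp_rot: [3.141, -0.0, 0.01]
wrist_force: [-0.8, -0.5, 0.4]
gripper_width: 0.0003
time_s: 5.15
tool_pos: [0.5201, 0.1065, 0.1509]
tcp_rot: [3.14, 0.007, 0.011]
wrist_force: [-8.8, -0.7, 4.5]
gripper_width: 0.0008
```

```bash
python3 -m inch '0 0 0 0.3 0 0 1;0 0 0 0 0 0 1'; python3 -m inch '0 0 0 -2 0 0 1;0 0 0 -3 0 0 1;0 0 0 -2 0 -3 1;0 0 0 0 0 -4 1;0 0 0 0 0 0 1;0 0 0 0 0 0 1'
python3 - <<'E'
from h import *
from fit import W
for c in("scene","top"):
    i=optics.grab_frame(c); cv2.imwrite(f"pics/{c}1.png",i)
    for r in finder.pinpoint(c,"toggle_tip")[:2]: print(c,r["score"],np.round(r["point"]),at_z(c,r["point"],.14).round(4))
    for x in(-.057,-.023): print(proj(c,W([.5627,.191,.0099],(x,-.085,.14))))
i=cv2.imread("pics/scene1.png");cv2.imwrite("pics/v4.png",cv2.resize(i[130:240,240:390],None,fx=4,fy=4,interpolation=cv2.INTER_CUBIC))
E
```

```text
time_s: 5.35
tool_pos: [0.5207, 0.1066, 0.1506]
tcp_rot: [3.139, 0.013, 0.011]
wrist_force: [-15.8, -1.2, 8.9]
gripper_width: 0.0004
time_s: 5.95
tool_pos: [0.4576, 0.1056, 0.223]
tcp_rot: [3.141, -0.005, 0.01]
wrist_force: [0.2, -0.3, -0.1]
gripper_width: 0.0006
scene 0.65 [316. 211.] [0.6501 0.1326 0.14  ]
scene 0.55 [292. 185.] [0.5403 0.1059 0.14  ]
[[286.856651 176.699475]]
[[291.51472247 184.97668784]]
[[221.47803378 196.52905647]]
[[221.58501159 185.48455737]]
```

View pics/v4.png

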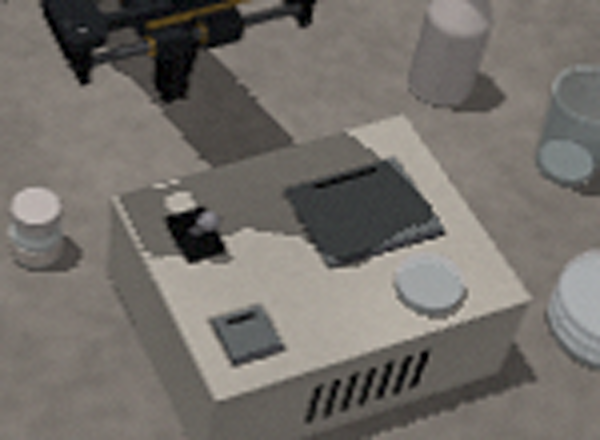

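The lever leans fully away: the ball is at (292,185) px, exactly the predicted off position. Next is the hatch.

```bash
python3 -m inch '0 0 0 1 -3 0 1;0 0 0 1.5 -3 0 1;0 0 0 1.5 -3 0 1;0 0 0 1.5 -3 0 1;0 0 0 0.7 -1.5 0 1;0 0 0 0 0 3 1;0 0 0 0 0 3 1;0 0 0 0 0 1.5 1'; python3 -m inch '0 0 0 0 0 0.5 1;0 0 0 0 0 0 1;0 0 0 0 0 0 1'
```

```text
time_s: 6.95
tool_pos: [0.5152, 0.2406, 0.1427]
tcp_rot: [3.14, 0.006, 0.01]
wrist_force: [-0.2, -0.9, -1.1]
gripper_width: 0.0005
time_s: 7.25
tool_pos: [0.5177, 0.2416, 0.1427]
tcp_rot: [-3.141, -0.002, 0.01]
wrist_force: [-0.3, 0.6, 0.1]
gripper_width: 0.0003
```

```bash
python3 -m inch '0 0 0 0.3 0 0.6 1;0 0 0 0 0 0.6 1;0 0 0 0 0 0.3 1;0 0 0 0 0 0.2 1;0 0 0 0 0 0 1'; python3 -m inch '0 0 0 0 0 0.2 1;0 0 0 0 0 0.1 1;0 0 0 0 0 0 1'
```

```text
time_s: 7.75
tool_pos: [0.5199, 0.2413, 0.1243]
tcp_rot: [3.141, 0.0, 0.01]
wrist_force: [-0.6, 0.1, -0.1]
gripper_width: 0.0008
time_s: 8.05
tool_pos: [0.52, 0.2414, 0.1229]
tcp_rot: [3.141, -0.0, 0.01]
wrist_force: [-3.3, -1.5, 11.0]
gripper_width: 0.0003
```

```bash
python3 -m inch '0 0 0 0 0 0.2 1;0 0 0 0 0 0 1'; python3 -m inch '0 0 0 0 0 -1 1;0 0 0 -2 0 -3.5 1;0 0 0 -2 0 -3.5 1;0 0 0 -2 0 -3.5 1;0 0 0 0 0 -2 1;0 0 0 0 0 0 1;0 0 0 0 0 0 1;0 0 0 0 0 0 1'; python3 -m inch '0 0 0 0 0 0 1;0 0 0 0 0 0 1;0 0 0 0 0 0 1;0 0 0 0 0 0 1;0 0 0 0 0 0 1'
python3 - <<'E'
from h import *
i=optics.grab_frame("scene");cv2.imwrite("pics/v5.png",cv2.resize(i[100:260,220:420],None,fx=4,fy=4,interpolation=cv2.INTER_CUBIC))
E
```

```text
time_s: 8.25
tool_pos: [0.52, 0.2414, 0.1224]
tcp_rot: [3.14, -0.001, 0.01]
wrist_force: [-6.7, -4.2, 20.2]
gripper_width: 0.0005
time_s: 9.05
tool_pos: [0.4595, 0.2402, 0.253]
tcp_rot: [3.141, 0.003, 0.01]
wrist_force: [-0.1, -0.4, 0.3]
gripper_width: 0.0004
time_s: 9.55
tool_pos: [0.46, 0.2407, 0.2544]
tcp_rot: [3.142, 0.0, 0.01]
wrist_force: [0.7, -0.6, 0.3]
gripper_width: 0.0002
```

View pics/v5.png

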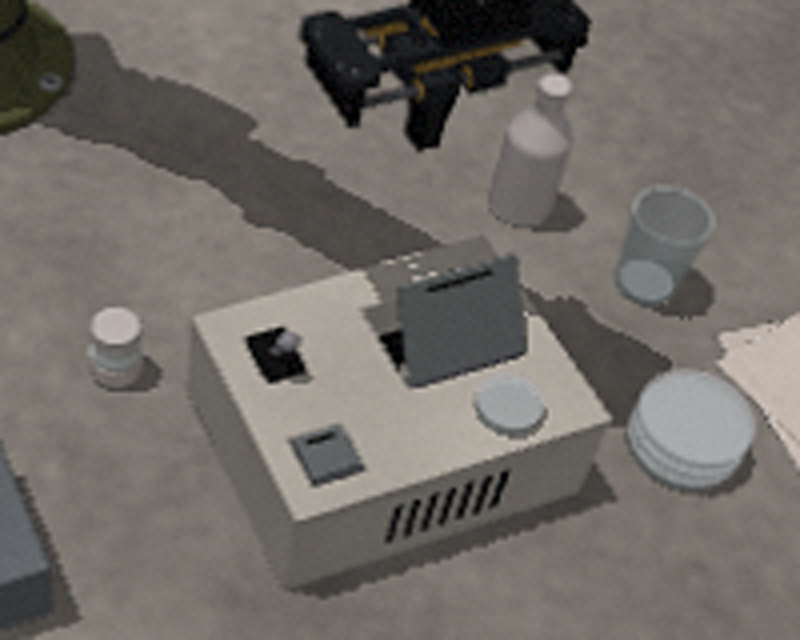

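The hatch stands open (about (462,320) in the crop), the lever is over (285,342), the fuse hatch is shut and the dish is in place. The robot is clear of everything, so I hand in.

```bash
python3 -c "from station import job_done; print(job_done())"
```

```text
the job is handed in; nothing more can be done
None
```

The light source is switched off and the lamp hatch is standing open by itself. I handed the job in at about 9.6 s of the 38 s allowed.

- **Toggle:** I pushed the lever away from the robot with the closed fingers until it hit its stop, at about 16 N. Afterwards the scene camera put the ball within 1 mm of the predicted off position. The detector's top-scored hit for the ball in that picture was a false one, so I relied on the second hit and the picture. The top camera gave no reading for the ball.
- **Lamp hatch:** I pressed it once near its free edge, about 5.5 mm down, at 20 N against its stop. It sprang open as the fingers drew back.
- **Last checks:** The final picture shows the hatch open, the lever fully over, the fuse hatch shut, and the dish and the other things in view where they were. I saw no sign of contact with the lamp box or screwdriver, but did not check them in a picture. The gripper was clear, with the wrist force near zero.

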